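# Click out the scriber's point against the marking stop

## Task

Get the blue sample scriber ready for marking: pick it up from its white rest and, holding it, push its red end button against the smooth front of the upright steel marking stop (the side without ribs) until the button is fully in and the point is fully out. Then lay the scriber back in its rest and let go, leaving the metal samples and the jar alone.

Things in the scene. Friction and masses are not known exactly. Their poses are not given: they have to be found in the camera images.
- scriber_center (a point): Centre of the scriber's barrel, on its axis: grip here. The scriber is a chunky round blue pen lying level, barrel 22 mm in diameter. Its y axis runs along the barrel towards the red button: the barrel's rear end is at y = +65 mm; the button (13 mm in diameter) reaches y = +78 mm when fully out and +69 mm when fully in.
- button (a joint): How far the scriber's red end button is pushed in along the barrel, m: 0 = fully out (point hidden), 0.009 = fully in (point 8 mm out of the nose). Button and point are one stiff sliding piece: it resists with about 5 N of friction and stays where it is left (no spring back).
- button_face (a point): Centre of the flat end face of the red button; it moves with the button. Its y axis points out of the face, along the barrel.
- rest_axis (a point): Centre of the white rest, fixed to the bench: where the barrel's centre lies when the scriber is in place, 45 mm above the bench. y is level, along the rest; x level, across it. Base plate 70 (x) by 120 (y) by 8 mm high.
- rest: The same rest; origin at the middle of its underside, on the bench, same axes. Two V saddles, 12 mm thick (45 degree sides, open upwards, 48 mm wide at the top, edges 54 mm above the bench) stand at y = -42 and +42 mm; 72 mm between them are free above the base plate.
- stop_face (a point): Middle of the width of the steel marking stop's working face, 45 mm above the bench. The stop is bolted down: an upright plate 90 mm wide (along x), 80 mm high, 16 mm thick. y is level and points INTO the plate: the working face looks to -y. The bench in front of it is clear.
- stop: The same stop; origin on the bench under the middle of the working face, same axes. Its foot and two ribs lie behind the plate, to y = +91 mm.
- scriber: The scriber, about 105 g; origin and axes as scriber_center. Forward of a black grip sleeve, a tapered metal nose runs from y = -50 to y = -70 mm; the steel point comes out of it as the button goes in.
- sample_steel: Bystander: bright steel sample cylinder standing on the bench, 40 mm in diameter, 38 mm high; origin at the centre of its underside.
- sample_copper: Bystander: copper sample cylinder, 40 mm in diameter, 38 mm high; origin at the centre of its underside.
- sample_dark: Bystander: dark steel sample cylinder, 40 mm in diameter, 38 mm high; origin at the centre of its underside.
- jar: Bystander: white screw-top jar, 60 mm in diameter, 60 mm high; origin at the centre of its underside.
Mind the look-alikes: they are no part of the job. Leave any black or yellow look-alike of the rest alone.

How it is judged:
By the outcome, as a careful person would: the job done as asked, in the order asked, and still so for the second after the job is handed in, with the robot touching nothing.
It also fails if it takes over 48 s, if anything falls off the work surface, if the arm or the gripper's body presses on something with over 40 N, if the wrist force passes 120 N, or if a joint passes its speed limit or range.

## Robot

A 6-joint arm with a two-finger parallel gripper is mounted at the origin on the work surface. World frame = base frame: x ahead of the robot, y to its left, z up, the work surface at z = 0. Lengths are in m, angles in rad, forces in N, time in s.
With the tool pointing down it reaches from about 0.3 to 0.775 m from the base axis. Payload 14.6 kg.
Tool frame: the origin (TCP) lies between the finger pads; the fingertips stand 19 mm ahead of it and the grasp point (between the pads) is the TCP; z points along the fingers, y is the direction in which the jaws open and shut (so a half turn about z gives the same grasp; the last joint's range is limited). The gripper opens to 94 mm and grips with 3 to 60 N. Pads are 16 mm wide; open, the fingers measure 119 mm over their backs; the gripper's body (75 mm by 177 mm) begins 78 mm behind the grasp point.
Start: joints at [-1.317, 0.3, 1.521, -0, 1.321, -0.067], TCP at [0.173, -0.522, 0.224] pointing down, gripper open.
Joint ranges: [-3.03, 3.03], [-0.79, 2.21], [0.23, 2.52], [-1.04, 4.18], [0, 3.07], [-2.55, 2.55]. Speed limits (rad/s): [2.22, 2.22, 2.57, 3.14, 3.14, 3.14].

## Interface

Orientations are given as [roll, pitch, yaw] about the fixed x, y, z axes, in that order (R = Rz(yaw) Ry(pitch) Rx(roll)).
In Python, from station import telemetry, vision, ctrl gives the robot as it stands. The module is installed in compiled form; this text tells all that it offers.
- The arm moves only by the shell command python3 -m creep 'ROWS' [FORCE]. ROWS is JSON, a list of rows, each a list of 3 entries, a list of its own where there are three numbers: the shift along the tool's x, y, z in units of 50 mm (1.0 is 50 mm), then the turn about the tool's z in units of 8 degrees (1.0 is 8 degrees), then the opening, from 0 (shut) to 1 (fully open). In form: [[[tx, ty, tz], twist, gripper], ...]. A call has 1 to 12 rows; each row is the pose to reach, as a shift and turn from the pose commanded when the call began, along the tool's axes at that moment; what a row does not reach only later rows make up. A row lasts 1/10 s, in which the tool goes at most 50 mm and 8.59 degrees, less where a joint would pass 70% of its speed; a pose out of reach is approached as far as the arm can. A call with a gripper value outside its range is refused whole. The fingers move at their own pace and stop on an object; FORCE is the grip in N (left out, the last holds). Time passes only in rows, so rows that repeat a pose let the fingers close. It gives the time, the measured TCP pose, the force and the opening at its end, in the units of the state.
- telemetry.get_obs(): the state, without advancing time (a new reading comes with each control period).
- vision.camera(name): name is "side" or "top"; returns a dict with "img" (420x560x3 uint8, red, green, blue), "depth" (420x560 float32, m along the optical axis (not along the pixel's ray), 0 where there is no reading), "vertical_fov" (degrees; the focal length in pixels is half the picture's height over the tangent of half this angle, whatever the lens; pixels are square), "cx", "cy" (the principal point, pixels), "extrinsics" (4x4, takes a point from camera to world coordinates). Camera axes: x right, y down, z forward; pixel columns grow to the right and rows downward; lengths in m; the calibration is good to about 2 mm. A picture is of the moment at which its call begins.
- ctrl.hand_in(): hands the job in, once; it reports no verdict.
The state is a dict: "time_s": time; "qpos": joint angles; "joint_vel": joint speeds; "tau": joint torques, N m; "ee_pos": TCP position; "eef_rot": TCP orientation; "force": force on the tool from outside, world axes, zero at the start; "moment": the same for the moment, N m; "grip_width": finger opening in m.
Only numpy, scipy, OpenCV 4.12 (cv2) and the standard library are available. Lean on these libraries where they do the work, as an engineer would, in place of code of your own. Each camera call takes 0.05 s, during which the arm holds its last target.

## Working session

There is one attempt and no reset: what is moved stays moved. The work goes in short steps, Python scripts to look and compute and a shell command to move; the robot and the scene stay as the last step left them, time stands still between calls to the robot, and variables do not carry over. Pictures are saved under pics/ and viewed, and the job is handed in when it is done.

```bash
mkdir -p pics; python3 - <<'E'
from station import telemetry, vision, ctrl
import cv2, numpy as np
o=telemetry.get_obs()
for k,v in o.items(): print(k,np.round(v,4))
for n in("side","top"):
    c=vision.camera(n); cv2.imwrite(f"pics/{n}0.png",c["img"][:,:,::-1]); np.savez(f"{n}0.npz",**c)
    print(n,c["vertical_fov"],c["cx"],c["cy"],np.round(c["extrinsics"],4).tolist(),(c["depth"]>0).mean())
E
```

```text
time_s 0.0
qpos [-1.3166  0.3005  1.5216  0.      1.3207 -0.0666]
joint_vel [ 0.0017 -0.001  -0.0002 -0.0008 -0.0007  0.0003]
tau [ 0.00000e+00 -5.31807e+01 -3.52732e+01  7.09000e-02  2.45000e-02
 -1.00000e-04]
ee_pos [ 0.1734 -0.5217  0.2239]
eef_rot [-3.1404e+00 -1.0000e-04  3.2080e-01]
force [-0.3555  0.7287  0.0105]
moment [-0.0156 -0.0569  0.0798]
grip_width 0.094
side 51.31691083659003 277.14110967597014 212.44878899399302 [[-0.9774, -0.1349, 0.1627, 0.4004], [-0.2114, 0.6213, -0.7546, 0.7771], [0.0007, -0.7719, -0.6357, 0.7143], [0.0, 0.0, 0.0, 1.0]] 0.9957100340136055
top 42.82669835049916 278.7278113670653 210.66645609556787 [[-0.0226, -0.9961, 0.0849, 0.4296], [-0.9997, 0.023, 0.0038, -0.005], [-0.0057, -0.0848, -0.9964, 1.4548], [0.0, 0.0, 0.0, 1.0]] 0.9959778911564626
```

View pics/side0.png

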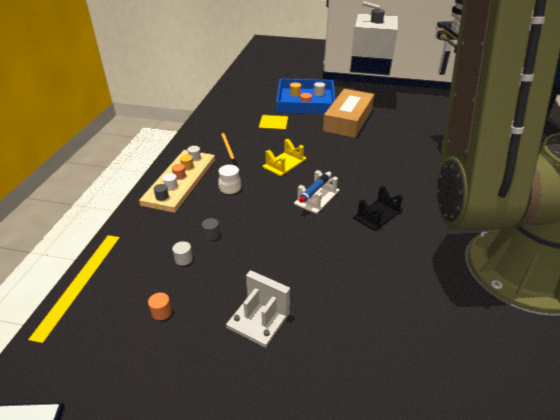

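View pics/top0.png

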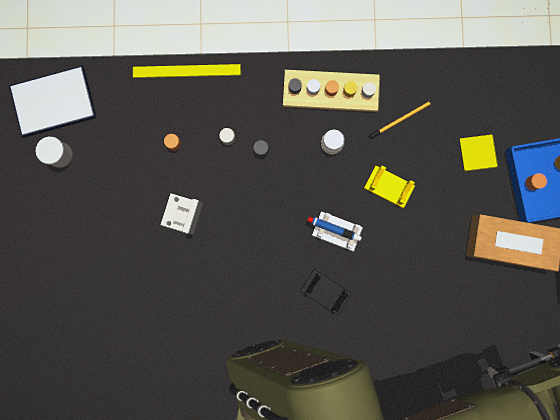

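Side view: the scriber lies in the white rest at (317,192), red button at (302,199). The stop is at (262,308), with its plate on the far side and ribs towards the camera. Top view: scriber (335,229), button (310,219), stop (181,214) with its plate at the right.

Possible confusions in the top view: white rest with the scriber (336,231), yellow rest (390,186), black rest (326,291), orange pencil (400,120). I choose the white rest with the blue pen and will check it in a crop.

```bash
cat > h.py <<'E'
import numpy as np, cv2
def load(n,i): return dict(np.load(f"{n}{i}.npz"))
def f(c): return c["img"].shape[0]/2/np.tan(np.radians(float(c["vertical_fov"]))/2)
def ray(c,uv):
    uv=np.atleast_2d(uv).astype(float); F=f(c)
    d=np.c_[(uv[:,0]-c["cx"])/F,(uv[:,1]-c["cy"])/F,np.ones(len(uv))]
    return c["extrinsics"][:3,3], d@c["extrinsics"][:3,:3].T
def plane(c,uv,z):
    o,d=ray(c,uv); return o+d*((z-o[2])/d[:,2])[:,None]
def cloud(c):
    h,w=c["depth"].shape; v,u=np.mgrid[:h,:w]; o,d=ray(c,np.c_[u.ravel(),v.ravel()])
    return (o+d*c["depth"].reshape(-1,1)).reshape(h,w,3)
E
python3 - <<'E'
from h import *
t=load("top",0);s=load("side",0)
a=cv2.resize(t["img"][190:270,140:380],None,fx=3.3,fy=3.3,interpolation=cv2.INTER_CUBIC)
b=cv2.resize(s["img"][160:350,210:350],None,fx=3,fy=3,interpolation=cv2.INTER_CUBIC)
cv2.imwrite("pics/ct.png",a[:,:,::-1]);cv2.imwrite("pics/cs.png",b[:,:,::-1])
for n,c in(("top",t),("side",s)):
    P=cloud(c); hsv=cv2.cvtColor(c["img"],cv2.COLOR_RGB2HSV); H,S,V=cv2.split(hsv)
    roi=np.zeros(H.shape,bool)
    if n=="top": roi[205:255,300:370]=1
    else: roi[165:215,290:345]=1
    blue=roi&(H>95)&(H<130)&(S>120)&(V>50); red=roi&((H<8)|(H>172))&(S>130)&(V>60); white=roi&(S<60)&(V>150)
    for m,l in((blue,"blue"),(red,"red"),(white,"white")):
        uv=np.argwhere(m)[:,::-1]; Q=P[m]
        print(n,l,m.sum(),uv.mean(0),"cloud med",np.round(np.median(Q,0),4),"z max",Q[:,2].max(),"plane45",np.round(plane(c,uv.mean(0),.045),4))
        if l!="red":
            r=cv2.minAreaRect(plane(c,uv,.045 if l=="blue" else .01)[:,:2].astype(np.float32)*1000); print(r)
    # stop
    roi[:]=0
    if n=="top": roi[188:240,155:210]=1
    else: roi[270:345,222:295]=1
    Q=P[roi]; up=Q[Q[:,2]>.066]; print("stop top pts",len(up),up[:,2].max(),cv2.minAreaRect(up[:,:2].astype(np.float32)*1000), up.mean(0))
E
```

```text
top blue 233 [329.54506438 226.78969957] cloud med [ 0.5033 -0.13    0.0548] z max 1.4548182592991996 plane45 [[ 0.504  -0.1326  0.045 ]]
((501.3702087402344, -140.2471923828125), (115.89942169189453, 20.515579223632812), 67.5752944946289)
top red 25 [309.84 219.36] cloud med [ 0.5248 -0.0813  0.0524] z max 0.057556371656037664 plane45 [[ 0.5248 -0.0812  0.045 ]]
top white 797 [337.42409034 231.10414053] cloud med [ 0.4904 -0.1564  0.0099] z max 1.4548182592991996 plane45 [[ 0.4922 -0.1529  0.045 ]]
((495.89837646484375, -154.76641845703125), (133.401611328125, 70.80695343017578), 67.61421203613281)
stop top pts 254 1.4548182592991996 ((504.4203796386719, 110.96450805664062), (265.0947570800781, 89.77066040039062), 73.38748931884766) [0.53673431 0.22299685 0.11205523]
side blue 153 [313.64705882 187.05228758] cloud med [ 0.4998 -0.1294  0.0531] z max 0.0571275446407169 plane45 [[ 0.5011 -0.1386  0.045 ]]
((504.03167724609375, -133.2551727294922), (96.40597534179688, 23.304319381713867), 66.84208679199219)
side red 28 [301.60714286 198.82142857] cloud med [ 0.5226 -0.0785  0.0479] z max 0.7142791378937479 plane45 [[ 0.5231 -0.0827  0.045 ]]
side white 564 [318.00531915 194.74822695] cloud med [ 0.4852 -0.1312  0.0091] z max 0.7142791378937479 plane45 [[ 0.4854 -0.1082  0.045 ]]
((495.0694274902344, -180.14895629882812), (181.5668487548828, 97.42386627197266), 68.53900909423828)
stop top pts 507 0.7142791378937479 ((454.8262023925781, 483.1119079589844), (78.07233428955078, 592.772705078125), 17.99947738647461) [0.52759497 0.26367142 0.11191727]
```

```bash
ls pics
```

```text
cs.png
ct.png
side0.png
top0.png
```

View pics/ct.png

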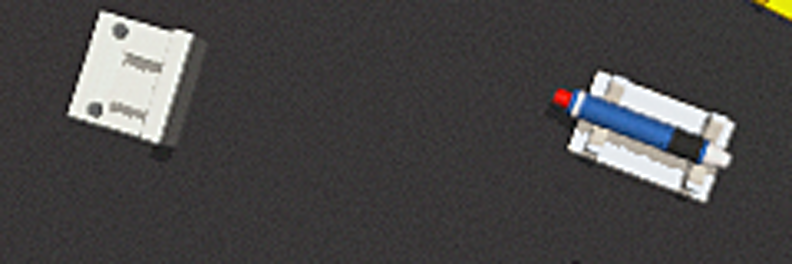

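View pics/cs.png

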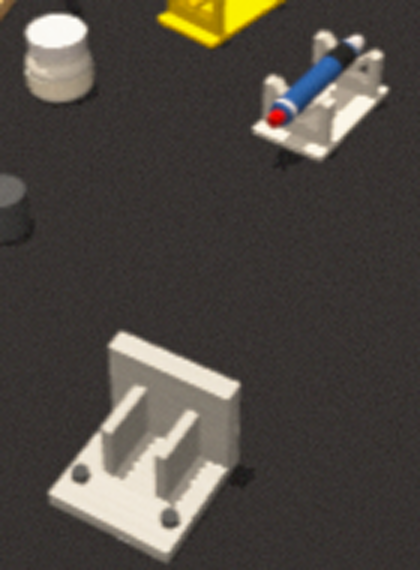

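```bash
python3 - <<'E'
from h import *
t=load("top",0)
P=cloud(t); ok=t["depth"]>0
# base plate of the rest: z 4..14mm ; stop top; samples/jar heights
vm=np.zeros(ok.shape,bool); vm[205:255,300:370]=1
m=vm&ok&(P[...,2]>.004)&(P[...,2]<.07)
img=t["img"].astype(int); white=m&(img.min(2)>130)
print("all rest",cv2.minAreaRect(P[m][:,:2].astype(np.float32)*1000))
base=white&(P[...,2]<.013)
print("base",base.sum(),cv2.minAreaRect(P[base][:,:2].astype(np.float32)*1000))
vm[:]=0; vm[188:240,155:210]=1
for lo,hi in((.07,.09),(.005,.09)):
    m=vm&ok&(P[...,2]>lo)&(P[...,2]<hi); Q=P[m]
    print("stop",m.sum(),Q.mean(0),cv2.minAreaRect(Q[:,:2].astype(np.float32)*1000))
    uv=np.argwhere(m)[:,::-1]; print(cv2.minAreaRect(plane(t,uv,.08)[:,:2].astype(np.float32)*1000))
for n,(u,v) in dict(copper=(172,142),steel=(227,135),dark=(261,147),jar=(333,141)).items():
    print(n,P[v,u])
E
```

```text
all rest ((498.7286682128906, -149.7961883544922), (187.6909942626953, 132.88473510742188), 88.66883087158203)
base 503 ((495.05926513671875, -155.53131103515625), (118.48304748535156, 69.87577056884766), 68.0409164428711)
stop 239 [0.53992218 0.22859263 0.08002324] ((539.9971923828125, 229.20729064941406), (17.147993087768555, 89.36873626708984), 71.8613052368164)
((539.814453125, 228.4242401123047), (17.946922302246094, 89.49315643310547), 71.97113037109375)
stop 1287 [0.54983275 0.26157088 0.03060584] ((551.6633911132812, 263.4104919433594), (147.97666931152344, 139.09988403320312), 88.70596313476562)
((545.4510498046875, 249.838134765625), (140.6451873779297, 131.94546508789062), 88.69366455078125)
copper [0.74133057 0.28221333 0.04158078]
steel [0.75798377 0.13491462 0.03674611]
dark [0.72277467 0.04400551 0.03814545]
jar [ 0.72927936 -0.14703017  0.06238903]
```

The crops confirm the choice: blue scriber with black sleeve in the white rest, red button (562,98 in the top crop) facing the smooth side of the stop. Next I'll refine the axis line and the scriber's position along it.

```bash
python3 - <<'E'
from h import *
for n in("top","side"):
    c=load(n,0); P=cloud(c); H,S,V=cv2.split(cv2.cvtColor(c["img"],cv2.COLOR_RGB2HSV))
    roi=np.zeros(H.shape,bool)
    if n=="top": roi[205:255,300:370]=1
    else: roi[165:215,290:345]=1
    ok=(P[...,2]>.035)&(P[...,2]<.07)&roi
    blue=ok&(H>95)&(H<130)&(S>150)&(V>50)
    Q=P[blue]; l=cv2.fitLine(Q[:,:2].astype(np.float32),cv2.DIST_HUBER,0,0.01,0.01).ravel()
    ang=np.degrees(np.arctan2(l[1],l[0])); print(n,"blue axis ang",ang,"pt",l[2:],"zmax",np.percentile(Q[:,2],95))
    u=np.array([np.cos(np.radians(68)),np.sin(np.radians(68))]); w=np.array([u[1],-u[0]])
    b=np.array([.495,-.1555])
    print("lateral off base ctr",np.median((Q[:,:2]-b)@w))
    M=c["extrinsics"]; F=f(c)
    lat=np.median((Q[:,:2]-b)@w); zz=.056 if n=="top" else .053
    out=[]
    for s in np.arange(-85,96,3):
        p=np.r_[b+u*s/1000+w*lat,zz]; q=M[:3,:3].T@(p-M[:3,3]); uv=(F*q[0]/q[2]+float(c["cx"]),F*q[1]/q[2]+float(c["cy"]))
        col=cv2.getRectSubPix(c["img"],(1,1),uv).ravel(); out.append(f"{s}:{tuple(int(x) for x in col)}")
    print(" ".join(out))
    Q=P[ok]; a=(Q[:,:2]-b); k=abs(a@w-lat)<.012; print("axial extent of cloud",np.percentile((a@u)[k],[0,2,98,100]))
E
```

```text
top blue axis ang 67.45138 pt [ 0.5030252  -0.13192779] zmax 0.05948903179105667
lateral off base ctr -0.0017298998198930766
-85:(56, 55, 55) -82:(52, 54, 52) -79:(62, 59, 61) -76:(53, 55, 50) -73:(57, 55, 55) -70:(57, 57, 55) -67:(56, 54, 53) -64:(61, 60, 58) -61:(145, 145, 144) -58:(236, 238, 236) -55:(239, 239, 236) -52:(233, 234, 230) -49:(232, 232, 229) -46:(236, 236, 232) -43:(236, 237, 232) -40:(63, 118, 195) -37:(46, 87, 145) -34:(48, 40, 33) -31:(51, 50, 44) -28:(49, 51, 46) -25:(51, 52, 50) -22:(52, 50, 49) -19:(53, 50, 50) -16:(50, 46, 42) -13:(52, 56, 68) -10:(56, 100, 164) -7:(58, 114, 191) -4:(51, 110, 186) -1:(56, 111, 189) 2:(53, 109, 183) 5:(60, 110, 183) 8:(55, 108, 183) 11:(54, 106, 181) 14:(51, 105, 179) 17:(52, 105, 178) 20:(58, 108, 182) 23:(55, 107, 179) 26:(51, 107, 180) 29:(53, 108, 182) 32:(55, 109, 179) 35:(52, 106, 178) 38:(54, 106, 179) 41:(50, 102, 175) 44:(54, 107, 176) 47:(52, 105, 176) 50:(51, 103, 174) 53:(52, 104, 175) 56:(51, 102, 174) 59:(46, 99, 171) 62:(58, 104, 176) 65:(165, 187, 218) 68:(199, 213, 231) 71:(39, 99, 174) 74:(145, 50, 76) 77:(249
[... 734 characters left out ...]
 -13:(43, 65, 96) -10:(44, 87, 141) -7:(44, 94, 160) -4:(45, 96, 165) -1:(46, 97, 164) 2:(46, 96, 162) 5:(45, 95, 161) 8:(48, 97, 162) 11:(48, 97, 161) 14:(48, 97, 161) 17:(47, 96, 159) 20:(46, 94, 158) 23:(46, 95, 158) 26:(48, 96, 159) 29:(45, 95, 157) 32:(48, 96, 159) 35:(45, 93, 157) 38:(41, 91, 155) 41:(45, 93, 156) 44:(44, 91, 155) 47:(44, 91, 154) 50:(44, 91, 153) 53:(46, 94, 153) 56:(46, 93, 154) 59:(70, 107, 160) 62:(142, 154, 185) 65:(195, 194, 202) 68:(170, 172, 188) 71:(90, 113, 154) 74:(79, 74, 119) 77:(154, 48, 73) 80:(207, 24, 35) 83:(225, 7, 12) 86:(223, 8, 0) 89:(200, 7, 0) 92:(159, 5, 5) 95:(147, 29, 29)
axial extent of cloud [-0.06186914 -0.05310885  0.08540125  0.08766339]
```

Axial samples agree in both views: nose end at -62, barrel rear at +74 and button end at +87 mm from the rest centre. So the scriber sits about 8 mm towards its button. Its centre is ≈ (0.4975, -0.147), its axis ≈ 67.8°. The stop normal is ≈ 71.9°, with the face middle ≈ (0.537, 0.221). I move above the scriber first.

```bash
python3 -m creep '[[[2,-1.2,0],-1,1],[[4,-2.4,0],-2,1],[[6,-3.6,0],-3,1],[[8,-4.8,0],-4,1],[[8.5,-5.06,0],-5,1],[[8.5,-5.06,0],-6.18,1],[[8.5,-5.06,0],-6.18,1],[[8.5,-5.06,0],-6.18,1],[[8.5,-5.06,0],-6.18,1],[[8.5,-5.06,0],-6.18,1],[[8.5,-5.06,0],-6.18,1],[[8.5,-5.06,0],-6.18,1]]' 30
```

```text
time_s: 1.3
ee_pos: [0.4969, -0.1473, 0.2239]
eef_rot: [-3.141, 0.0, 1.186]
force: [-0.5, 0.1, -0.2]
grip_width: 0.0939
```

```bash
python3 -m creep '[[[0,0,0.8],0,1],[[0,0,1.6],0,1],[[0,0,2.1],0,1],[[0,0,2.1],0,1],[[0,0,2.1],0,1]]' 30
python3 - <<'E'
from station import vision
import cv2, numpy as np
a=[]
for n,(y0,y1,x0,x1) in(("side",(130,230,260,370)),("top",(180,280,280,390))):
    c=vision.camera(n); np.savez(f"{n}1.npz",**c); a.append(cv2.resize(c["img"][y0:y1,x0:x1],(396,360),interpolation=cv2.INTER_CUBIC))
cv2.imwrite("pics/pre.png",np.hstack(a)[:,:,::-1])
E
```

```text
time_s: 1.8
ee_pos: [0.4968, -0.1488, 0.1204]
eef_rot: [3.141, 0.0, 1.182]
force: [-0.4, -0.7, 0.4]
grip_width: 0.0938
```

View pics/pre.png

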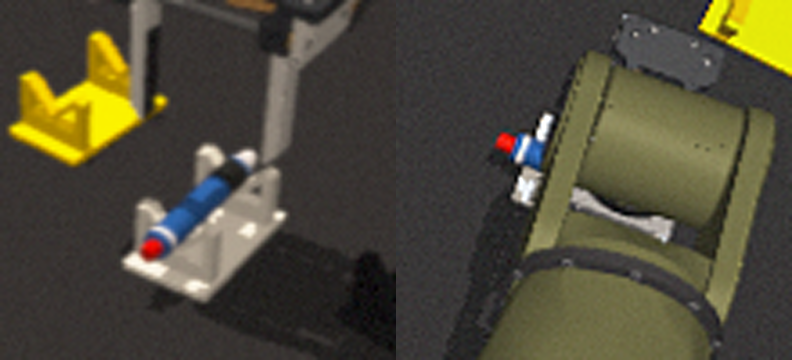

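The fingers straddle the barrel at crop (150,60) and (280,110), with nothing in between. I go down and close.

```bash
python3 -m creep '[[[0,0,0.4],0,1],[[0,0,0.8],0,1],[[0,0,1.2],0,1],[[0,0,1.4],0,1],[[0,0,1.48],0,1],[[0,0,1.48],0,1],[[0,0,1.48],0,0.5]]' 30; python3 -m creep '[[[0,0,0],0,0],[[0,0,0],0,0],[[0,0,0],0,0],[[0,0,0],0,0],[[0,0,0],0,0],[[0,0,0],0,0],[[0,0,0],0,0],[[0,0,0],0,0],[[0,0,0],0,0]]' 40
```

```text
time_s: 2.6
ee_pos: [0.4975, -0.148, 0.0465]
eef_rot: [3.14, -0.0, 1.184]
force: [0.2, 0.3, -0.3]
grip_width: 0.0893
time_s: 3.5
ee_pos: [0.4962, -0.1475, 0.0453]
eef_rot: [-3.139, 0.0, 1.184]
force: [-7.7, 2.9, 4.7]
grip_width: 0.0208
```

Gripped: opening 20.8 mm on the 22 mm barrel. There is a small sideways load of 8 N, which should release on lifting.

```bash
python3 -m creep '[[[0,0,-0.1],0,0],[[0,0,-0.3],0,0],[[0,0,-0.7],0,0],[[0,0,-1.1],0,0],[[0,0,-1.5],0,0],[[0,0,-1.5],0,0],[[0,0,-1.5],0,0]]'
python3 - <<'E'
from station import vision
import cv2, numpy as np
c=vision.camera("side"); np.savez("side2.npz",**c)
cv2.imwrite("pics/lift.png",cv2.resize(c["img"][110:230,240:380],(700,600),interpolation=cv2.INTER_CUBIC)[:,:,::-1])
E
```

```text
time_s: 4.2
ee_pos: [0.497, -0.1478, 0.1205]
eef_rot: [3.141, -0.0, 1.184]
force: [0.3, 0.9, -1.7]
grip_width: 0.021
```

View pics/lift.png

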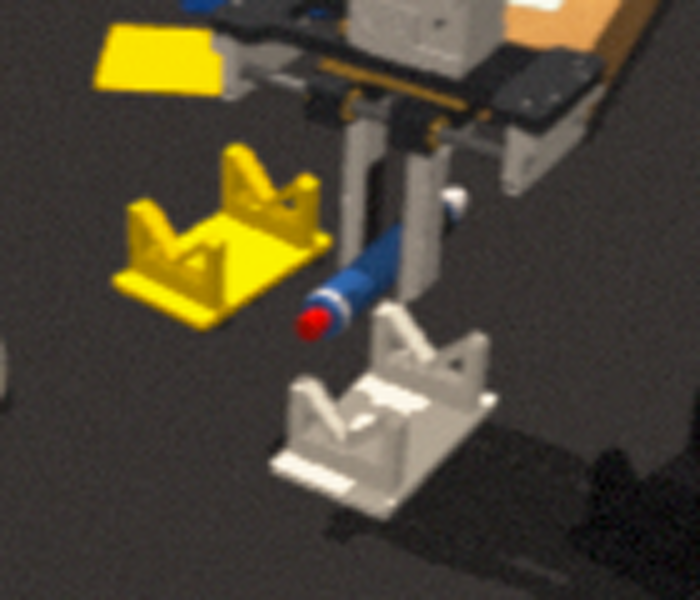

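The scriber is held level, with the button at crop (313,323) still out, and the rest stayed in place. I carry it to 25 mm in front of the stop, turned square to the face.

```bash
python3 -m creep '[[[0.5,-0.2,0],0,0],[[1.2,-0.45,0],0,0],[[2,-0.75,0],-0.1,0],[[2.8,-1.05,0],-0.2,0],[[3.6,-1.35,0],-0.3,0],[[4.4,-1.65,0],-0.4,0],[[4.9,-1.83,0],-0.51,0],[[5.08,-1.89,0],-0.51,0],[[5.08,-1.89,0],-0.51,0],[[5.08,-1.89,0],-0.51,0]]'
python3 -m creep '[[[0,0,0.3],0,0],[[0,0,0.7],0,0],[[0,0,1.1],0,0],[[0,0,1.35],0,0],[[0,0,1.44],0,0],[[0,0,1.44],0,0],[[0,0,1.44],0,0]]'
python3 - <<'E'
from station import vision
import cv2, numpy as np
a=[]
for n,(y0,y1,x0,x1) in(("side",(220,340,210,340)),("top",(160,280,150,280))):
    c=vision.camera(n); np.savez(f"{n}3.npz",**c); a.append(cv2.resize(c["img"][y0:y1,x0:x1],(400,370),interpolation=cv2.INTER_CUBIC))
cv2.imwrite("pics/stop1.png",np.hstack(a)[:,:,::-1])
E
```

```text
time_s: 5.25
ee_pos: [0.5052, 0.1221, 0.1199]
eef_rot: [-3.141, 0.001, 1.254]
force: [-0.1, -0.3, -0.8]
grip_width: 0.0212
time_s: 5.95
ee_pos: [0.5058, 0.1229, 0.0492]
eef_rot: [3.141, -0.001, 1.254]
force: [0.2, -0.0, -0.4]
grip_width: 0.0207
```

View pics/stop1.png

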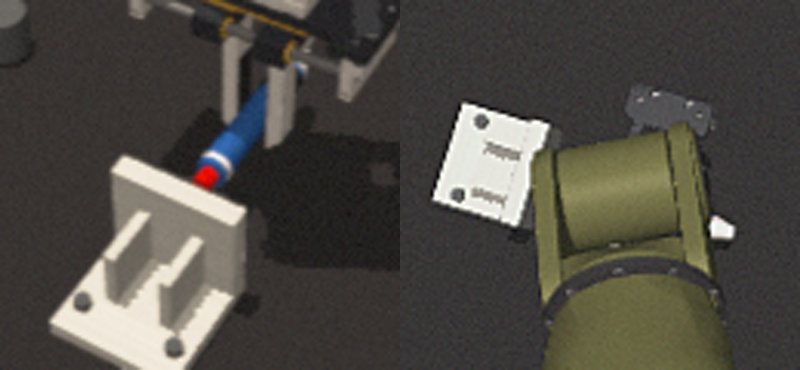

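The button faces the middle of the smooth side (side crop 205,178), and the nose is visible in the top view at crop (722,228). I advance slowly.

```bash
python3 -m creep '[[[0.1,0,0],0,0],[[0.2,0,0],0,0],[[0.3,0,0],0,0],[[0.38,0,0],0,0],[[0.38,0,0],0,0]]' 45; for i in 1 2 3; do :; done; python3 -m creep '[[[0.03,0,0],0,0],[[0.06,0,0],0,0],[[0.09,0,0],0,0],[[0.12,0,0],0,0],[[0.15,0,0],0,0],[[0.18,0,0],0,0],[[0.18,0,0],0,0]]'
```

```text
time_s: 6.55
ee_pos: [0.5113, 0.1417, 0.0484]
eef_rot: [3.142, -0.0, 1.256]
force: [-0.4, 0.3, -1.1]
grip_width: 0.0208
time_s: 7.25
ee_pos: [0.514, 0.1495, 0.0483]
eef_rot: [-3.141, 0.001, 1.255]
force: [-1.5, -4.3, 0.0]
grip_width: 0.021
```

Contact: about 4.6 N, which is the button sliding. I continue in small steps.

```bash
python3 -m creep '[[[0.03,0,0],0,0],[[0.06,0,0],0,0],[[0.09,0,0],0,0],[[0.09,0,0],0,0]]'; 
```

```text
time_s: 7.65
ee_pos: [0.5154, 0.1539, 0.0484]
eef_rot: [-3.141, 0.0, 1.255]
force: [-1.0, -2.9, -1.3]
grip_width: 0.0212
```

```bash
python3 -m creep '[[[0.02,0,0],0,0],[[0.04,0,0],0,0],[[0.04,0,0],0,0]]'; 
```

```text
time_s: 7.95
ee_pos: [0.5158, 0.1553, 0.0482]
eef_rot: [-3.141, 0.001, 1.255]
force: [-1.5, -8.7, -0.8]
grip_width: 0.0209
```

```bash
python3 -m creep '[[[0.02,0,0],0,0],[[0.02,0,0],0,0]]'; python3 -m creep '[[[0.02,0,0],0,0],[[0.02,0,0],0,0]]'
```

```text
time_s: 8.15
ee_pos: [0.5157, 0.1555, 0.048]
eef_rot: [-3.14, 0.003, 1.255]
force: [-3.4, -14.6, 0.3]
grip_width: 0.0211
time_s: 8.35
ee_pos: [0.5157, 0.1557, 0.0477]
eef_rot: [-3.139, 0.005, 1.255]
force: [-5.7, -21.5, 0.5]
grip_width: 0.021
```

The force climbs to 22 N with no further travel. TCP y 0.1557 plus 69 mm along the barrel gives 0.221, the face's measured position, so the button is bottomed. I back off and look.

```bash
python3 -m creep '[[[-0.1,0,0],0,0],[[-0.3,0,0],0,0],[[-0.6,0,0],0,0],[[-0.8,0,0],0,0],[[-0.8,0,0],0,0],[[-0.8,0,-1.0],0,0],[[-0.8,0,-1.44],0,0],[[-0.8,0,-1.44],0,0],[[-0.8,0,-1.44],0,0]]'
python3 - <<'E'
from station import vision
from h import *
a=[]
for n,(y0,y1,x0,x1) in(("side",(200,320,220,350)),("top",(180,280,220,328))):
    c=vision.camera(n); np.savez(f"{n}4.npz",**c); a.append(cv2.resize(c["img"][y0:y1,x0:x1],(400,370),interpolation=cv2.INTER_CUBIC))
    if n=="side":
        P=cloud(c);H,S,V=cv2.split(cv2.cvtColor(c["img"],cv2.COLOR_RGB2HSV)); roi=np.zeros(H.shape,bool); roi[200:320,220:350]=1
        r=roi&((H<8)|(H>172))&(S>130)&(V>60); print("red px",r.sum(), np.median(P[r],0))
cv2.imwrite("pics/after.png",np.hstack(a)[:,:,::-1])
E
```

```text
time_s: 9.25
ee_pos: [0.5041, 0.1198, 0.1201]
eef_rot: [3.141, -0.0, 1.255]
force: [-0.8, -0.3, -1.7]
grip_width: 0.021
red px 31 [0.52608521 0.18480151 0.12068814]
```

View pics/after.png

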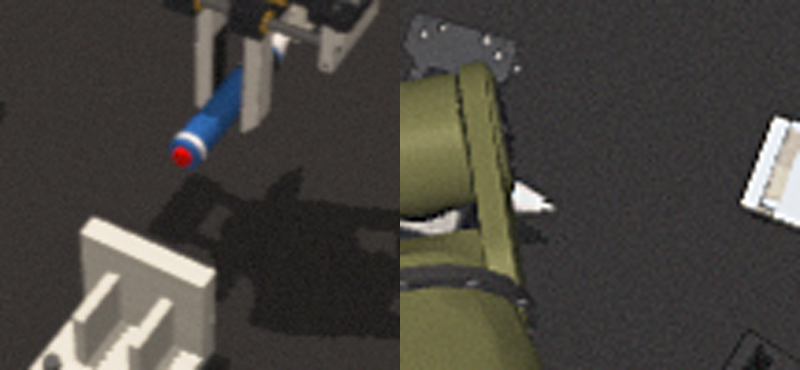

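The button is now a short stub (side crop 182,157) and the point shows out of the nose (top crop 550,207). The red face lies 68.6 mm from the TCP against 69 expected, so it is fully in with no slip. Next I re-measure the empty rest.

```bash
python3 - <<'E'
from h import *
c=load("top",4); P=cloud(c); S=cv2.cvtColor(c["img"],cv2.COLOR_RGB2HSV)[...,1]
roi=np.zeros(S.shape,bool); roi[200:260,300:372]=1
w=roi&(S<60)&(c["img"].min(2)>130)
n,l,st,ce=cv2.connectedComponentsWithStats(w.astype(np.uint8)); k=1+np.argmax(st[1:,4]); m=l==k
print(m.sum(),ce[k])
b=m&(P[...,2]<.013); print("base cloud",cv2.minAreaRect(P[b][:,:2].astype(np.float32)*1000))
t=m&(P[...,2]>.045)&(P[...,2]<.07); Q=P[t]; r=cv2.minAreaRect(Q[:,:2].astype(np.float32)*1000); print("saddle tops",t.sum(),Q[:,2].max(),r)
uv=np.argwhere(b)[:,::-1]; print("base plane",cv2.minAreaRect(plane(c,uv,.008)[:,:2].astype(np.float32)*1000))
cv2.imwrite("pics/rest.png",cv2.resize(c["img"][200:265,295:375],(640,520),interpolation=cv2.INTER_CUBIC)[:,:,::-1])
E
```

```text
1133 [336.97528685 230.58781995]
base cloud ((495.36724853515625, -156.94314575195312), (122.02169036865234, 71.78936767578125), 67.3816909790039)
saddle tops 116 0.06207015657151693 ((494.8290100097656, -155.05474853515625), (96.27449035644531, 62.254859924316406), 67.6816177368164)
base plane ((495.328369140625, -156.13729858398438), (120.31182098388672, 70.94467163085938), 67.40042114257812)
```

View pics/rest.png

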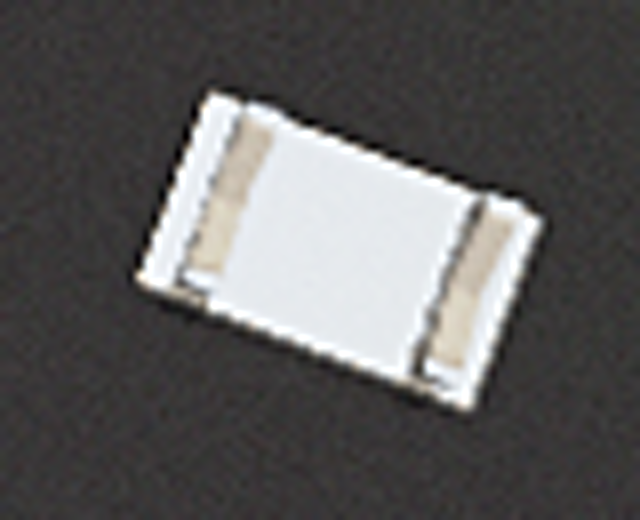

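The empty rest is fully visible: base 120 x 71 mm, centre (0.495, -0.156), axis 67.5°. I carry the scriber back above it.

```bash
python3 -m creep '[[[-0.5,0.15,0],0,0],[[-1.2,0.36,0],0.1,0],[[-2,0.6,0],0.2,0],[[-2.8,0.83,0],0.3,0],[[-3.6,1.07,0],0.4,0],[[-4.4,1.3,0],0.5,0],[[-5,1.47,0],0.53,0],[[-5.29,1.54,0],0.53,0],[[-5.29,1.54,0],0.53,0],[[-5.29,1.54,0],0.53,0],[[-5.29,1.54,0],0.53,0]]'
python3 - <<'E'
from station import vision
from h import *
c=vision.camera("side"); np.savez("side5.npz",**c)
cv2.imwrite("pics/back.png",cv2.resize(c["img"][110:230,240:380],(700,600),interpolation=cv2.INTER_CUBIC)[:,:,::-1])
E
```

```text
time_s: 10.45
ee_pos: [0.4953, -0.1543, 0.1202]
eef_rot: [-3.141, -0.0, 1.182]
force: [0.2, -0.3, -0.6]
grip_width: 0.0211
```

View pics/back.png

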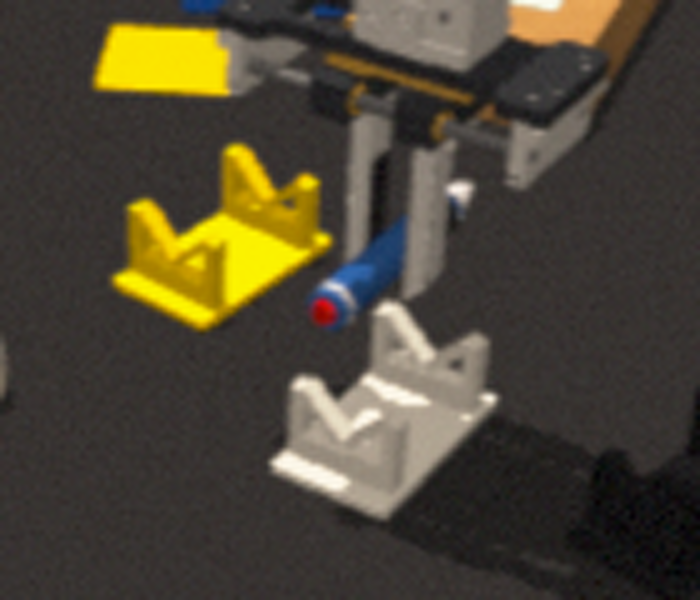

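The scriber is level above the white rest (button at crop 325,310). I lower it until it touches.

```bash
python3 -m creep '[[[0,0,0.3],0,0],[[0,0,0.7],0,0],[[0,0,1.1],0,0],[[0,0,1.35],0,0],[[0,0,1.42],0,0],[[0,0,1.46],0,0],[[0,0,1.46],0,0]]'
```

```text
time_s: 11.2
ee_pos: [0.4956, -0.1555, 0.048]
eef_rot: [3.141, -0.0, 1.181]
force: [-0.3, 0.8, -1.0]
grip_width: 0.0211
```

```bash
python3 -m creep '[[[0,0,0.02],0,0],[[0,0,0.04],0,0],[[0,0,0.04],0,0]]'
```

```text
time_s: 11.5
ee_pos: [0.4957, -0.1556, 0.0477]
eef_rot: [3.14, -0.0, 1.181]
force: [-10.9, 5.9, 22.8]
grip_width: 0.0206
```

It touches the right-hand V side: 23 N up and 12 N sideways. I ease 1.5 mm to the other side to centre it.

```bash
python3 -m creep '[[[0,-0.02,-0.02],0,0],[[0,-0.04,-0.02],0,0],[[0,-0.04,-0.02],0,0]]';python3 -m creep '[[[0,0,0.02],0,0],[[0,0,0.03],0,0],[[0,0,0.03],0,0]]'
```

```text
time_s: 11.8
ee_pos: [0.4935, -0.1549, 0.0467]
eef_rot: [3.141, -0.0, 1.181]
force: [-0.8, 0.7, -0.9]
grip_width: 0.0211
time_s: 12.1
ee_pos: [0.4936, -0.1549, 0.0457]
eef_rot: [3.141, 0.0, 1.181]
force: [-5.2, 2.5, 12.4]
grip_width: 0.0209
```

```bash
python3 -m creep '[[[0,-0.01,0],0,0],[[0,-0.015,0],0,0]]';python3 -m creep '[[[0,0,0],0,0.26],[[0,0,0],0,0.3],[[0,0,0],0,0.4],[[0,0,0],0,0.6],[[0,0,0],0,0.8],[[0,0,0],0,1],[[0,0,0],0,1],[[0,0,0],0,1],[[0,0,0],0,1]]'
```

```text
time_s: 12.3
ee_pos: [0.4931, -0.1548, 0.0454]
eef_rot: [3.14, 0.0, 1.181]
force: [0.7, -0.7, 6.4]
grip_width: 0.0208
time_s: 13.2
ee_pos: [0.4927, -0.1546, 0.0449]
eef_rot: [-3.142, -0.0, 1.181]
force: [-0.2, 0.7, -0.2]
grip_width: 0.0808
```

```bash
python3 -m creep '[[[0,0,0],0,1],[[0,0,0],0,1],[[0,0,-0.3],0,1],[[0,0,-0.7],0,1],[[0,0,-1.4],0,1],[[0,0,-2.2],0,1],[[0,0,-3],0,1],[[0,0,-3.5],0,1],[[0,0,-3.5],0,1]]'
python3 -m creep '[[[-1,0,0],0,1],[[-2,0,0],0,1],[[-3,0.7,0],0,1],[[-4,1.4,0],0,1],[[-5,2,0],0,1],[[-5,2,0],0,1],[[-5,2,0],0,1]]'
python3 - <<'E'
from station import vision
from h import *
a=[]
for n,(y0,y1,x0,x1) in(("side",(150,230,270,360)),("top",(195,265,295,374))):
    c=vision.camera(n); np.savez(f"{n}6.npz",**c); a.append(cv2.resize(c["img"][y0:y1,x0:x1],(400,355),interpolation=cv2.INTER_CUBIC))
    P=cloud(c);H,S,V=cv2.split(cv2.cvtColor(c["img"],cv2.COLOR_RGB2HSV)); roi=np.zeros(H.shape,bool); roi[y0:y1,x0:x1]=1
    r=roi&((H<8)|(H>172))&(S>130)&(V>60); print("red",r.sum(), np.median(P[r],0))
    b=roi&(H>95)&(H<130)&(S>150)&(V>50)&(P[...,2]<.07); Q=P[b]; l=cv2.fitLine(Q[:,:2].astype(np.float32),cv2.DIST_HUBER,0,0.01,0.01).ravel(); print("ang",np.degrees(np.arctan2(l[1],l[0])),np.median(Q,0),np.percentile(Q[:,2],95))
    if n=="top":
        for k,(u,v) in dict(copper=(172,142),steel=(227,135),dark=(261,147),jar=(333,141)).items(): print(k,np.round(P[v,u],3))
    cv2.imwrite(f"pics/{n}_end.png",c["img"][:,:,::-1])
cv2.imwrite("pics/end.png",np.hstack(a)[:,:,::-1])
E
```

```text
time_s: 14.1
ee_pos: [0.4938, -0.155, 0.2235]
eef_rot: [3.136, -0.0, 1.181]
force: [1.1, -0.3, -1.7]
grip_width: 0.094
time_s: 14.8
ee_pos: [0.4894, -0.4267, 0.2173]
eef_rot: [-3.139, -0.001, 1.178]
force: [-0.4, 0.5, -0.8]
grip_width: 0.0938
red 17 [ 0.51800222 -0.09135298  0.04666594]
ang 66.411514 [ 0.49614845 -0.1383427   0.05344418] 0.056055281854944294
red 9 [ 0.5197385  -0.09184979  0.04920272]
ang 67.67059 [ 0.5005474  -0.13764784  0.05434341] 0.06000400618561223
copper [0.742 0.283 0.039]
steel [0.757 0.135 0.041]
dark [0.722 0.044 0.04 ]
jar [ 0.729 -0.147  0.061]
```

View pics/end.png

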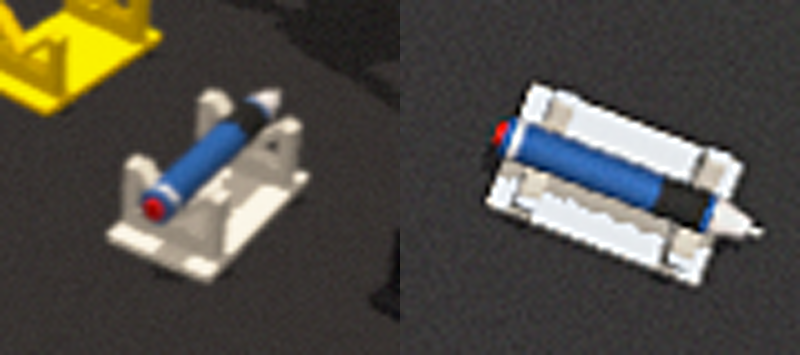

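View pics/top_end.png

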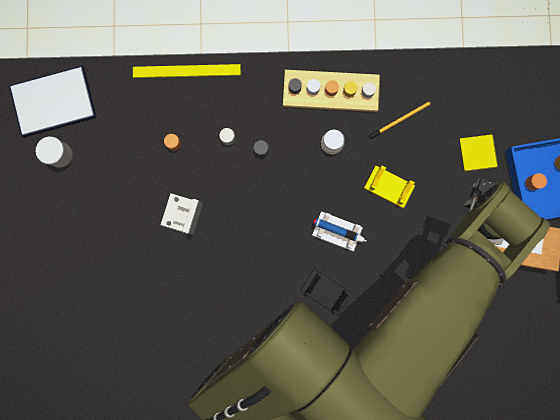

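The scriber lies level in both saddles of the white rest, with the button a thin stub (top crop 500,133) and the point out (755,230). The samples and jar are unmoved, and the gripper is clear with no force.

```bash
python3 -c "
from station import telemetry,ctrl
o=telemetry.get_obs();print(o['time_s'],o['ee_pos'],o['force'],o['joint_vel'])
print(ctrl.hand_in())"
```

```text
14.9 [ 0.48983726 -0.42370133  0.21829212] [-0.81293404  1.36202483 -0.82652295] [ 2.49043874e-02 -3.33499490e-02  2.11655648e-02  1.43234631e-03
  1.58748419e-05  2.93975655e-03]
the job is handed in; nothing more can be done
None
```

The scriber is ready for marking and back in its white rest. I handed the job in at 14.9 s; the station reports no verdict.

- **Pressing:** I gripped the scriber at the barrel's centre and turned it square to the smooth face of the stop. I then pushed until the force rose to about 22 N with no further travel. Afterwards the button measured 68.6 mm from the barrel's centre, against 69 mm for fully in. The point is visible out of the nose.
- **Laying back:** On the first lowering the barrel touched one side of the V (about 23 N up, 12 N sideways). I shifted about 2 mm and released it. It now lies level in both saddles, near the rest's centre and along its axis.
- **Last checks:** The samples and jar are where they were, to within about 1 mm. Forces were within sensor noise and the gripper was open and well clear. The arm was still settling slightly, at about 0.03 rad/s.
- **Disagreement:** The scriber first lay about 8 mm off the rest's centre, towards its button. I laid it back at the centre rather than at that offset.

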